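# Slide the cooling plate out of the casting tray into the wash tub

## Task

Lift the end gate out of the gel casting tray and leave it on the bench. Then press the fingertips lightly on top of the metal plate lying in the tray and slide it out through the open end, off the bench edge, so that it drops into the wash tub below. Press only gently, as the thin tray cracks under a heavy hand, and leave the bottle, the measuring cylinder and the tip box where they stand.

Things in the scene. Friction and masses are not known exactly. Their poses are not given: they have to be found in the camera images.
- tray: Dark grey plastic gel casting tray, fixed, 135 (x) x 116 (y) x 30 tall. Origin on its underside, at bench height; x runs to its mouth, which hangs over the bench edge (bench ends at world x = 0.64 m). Floor 5 thick from x -65 to +70; inside 92 wide between 12 thick sides; rear wall x -65 to -59; all walls 30 tall. Open at the mouth but for the gate, in grooves at x +50 to +61. Rigid.
- tray_mouth (a point): Middle of the tray floor's end edge at the mouth (x +70 of the tray), on the floor's upper face; same axes as the tray. Beyond it there is only the tub below.
- plate: Bare metal plate 100 (x) x 88 (y) x 8 thick, 0.15 to 0.26 kg, flat on the tray floor. Origin at centre of underside, x to the mouth, z up. 1 to 5 play to side and rear walls, top 17 below the wall tops: no finger fits beside or behind it; it is moved by friction from above. Light touches slip; 3 to 10 N of pressing carries it, over 15 N cracks the tray. Tips off once its centre passes the mouth.
- gate: Dark grey upright gate standing on the tray floor in the grooves across the mouth: panel 8 thick (x) x 104 wide (y) x 32 tall, with a grip tab 12 thick x 44 wide from 32 to 52 above its origin. Origin at centre of underside, z up. 1.5 to 2 play in the grooves; lifts straight up, clear of the walls after 26. 60 g. May be left standing or lying on the bench, which is free on the tray's +y side.
- tub: Grey open wash tub, fixed on a trolley, its rim below the bench: inside 328 (x) by 388 (y), 100 deep. Origin at the centre of its inner floor, 160 to 170 below the bench top, z up.
- bottle: Reagent bottle, 70 diameter, 170 tall, standing; origin at the centre of its base. Leave alone.
- cylinder: Glass measuring cylinder, foot 68 diameter, 194 tall, standing; origin at the centre of its base. Leave alone.
- tipbox: Orange pipette tip box 85 (x) by 120 (y) by 58 tall; origin at the centre of its base. Leave alone.
Not all that is in view belongs to the job. There is more than one size of the gate; the one meant has the size given above.

How it is judged:
On the way, in this order (a step that is already met when the one before it is completed fails the run):
1. the end gate is out of its grooves ((z of gate in the frame of tray above 0.032 m or horizontal distance between gate and tray above 0.1 m)), for 0.1 s.
2. the plate, still flat, has been slid at least 25 mm out along the tray (x of plate in the frame of tray above 0.02 m and angle between plate's own z axis and vertical below 0.15 rad and z of plate in the frame of tray above 0 m), for 0.02 s.
At the end, for the whole second after the job is handed in: The plate lies at rest (under 30 mm/s) in the wash tub, below its rim; the gate rests on the bench, out of the tray (more than 60 mm from the tray's origin), at rest (x of plate in the frame of tub between -0.17 and 0.17 m and y of plate in the frame of tub between -0.2 and 0.2 m and z of plate in the frame of tub between -0.01 and 0.095 m and linear speed of each of plate, gate below 0.03 m/s and height (world z) of gate between -0.005 and 0.055 m and horizontal distance between gate and tray above 0.06 m); the robot touches nothing.
It fails at once if the fingers press on the plate with more than 15 N (contact force between the fingers and plate above 15 N).
It fails at once if the bottle is moved more than 30 mm or tipped (distance of bottle from where it was at the start of the episode above 0.03 m or angle between bottle's own z axis and vertical above 0.4 rad).
It fails at once if the measuring cylinder is moved more than 30 mm or tipped (distance of cylinder from where it was at the start of the episode above 0.03 m or angle between cylinder's own z axis and vertical above 0.4 rad).
It fails at once if the tip box is moved more than 30 mm (distance of tipbox from where it was at the start of the episode above 0.03 m).
It fails at once if the gate falls off the bench (height (world z) of gate below -0.03 m).
It also fails if it takes over 61 s, if anything falls off the work surface, if the arm or the gripper's body presses on something with over 40 N, if the wrist force passes 120 N, or if a joint passes its speed limit or range.

## Robot

A 6-joint arm with a two-finger parallel gripper is mounted at the origin on the work surface. World frame = base frame: x ahead of the robot, y to its left, z up, the work surface at z = 0. Lengths are in m, angles in rad, forces in N, time in s.
With the tool pointing down it reaches from about 0.35 to 0.85 m from the base axis. Payload 8.1 kg.
Tool frame: the origin (TCP) lies on the centre line of the jaws, within the pads' length; the fingertips stand robot.tip_extent ahead of it and the grasp point (between the pads) lies 11 mm behind it (robot.tip_extent is the distance from the TCP to the fingertips, in m); y points along the fingers, z is the direction in which the jaws open and shut, and the axes are right-handed (so a half turn about y gives the same grasp; the last joint's range is limited). The gripper opens to 93 mm and grips with 3 to 60 N. Pads are 15 mm wide; open, the fingers measure 128 mm over their backs; the gripper's body (75 mm by 188 mm) begins 65 mm behind the grasp point.
Start: joints at [-1.43, 0.13, 1.488, -0, 1.523, -0.085], TCP at [0.134, -0.585, 0.227] pointing down, gripper open.
Joint ranges: [-2.96, 2.96], [-0.89, 2.26], [0.02, 2.5], [-1.34, 4.48], [0, 2.73], [-2.66, 2.66]. Speed limits (rad/s): [2.39, 2.39, 2.79, 3.14, 3.14, 3.14].

## Interface

Orientations are given as a rotation vector (axis times angle).
In Python, from plant import monitor, optics, robot gives the robot as it stands.
- The arm moves only by the shell command python3 -m inch 'ROWS' [OPENING] [FORCE]. ROWS is JSON, a list that holds one entry, the list of rows, each a list of 6 numbers: the shift along the tool's x, y, z in mm, then the turn, a rotation vector about the tool's x, y, z in rad. A call has 1 to 8 rows; each row shifts and turns the commanded pose from where the row before left it, along the tool's axes as they then stand; what a row does not reach is not made up. A row lasts 1/8 s, in which the tool goes at most 62.5 mm and 10.7 degrees, less where a joint would pass 70% of its speed; a pose out of reach is approached as far as the arm can. A call is refused whole if a number of a shift passes 62.5 or a number of a turn 0.188, either way. A call with a gripper value outside its range is refused whole. OPENING is the finger opening in mm, from 0 to 93, set as the call begins (- or left out, the last holds). The fingers move at their own pace and stop on an object; FORCE is the grip in N (left out, the last holds). Time passes only in rows, so rows that do not move let the fingers close. It gives the time, the measured TCP pose, the force and the opening at its end, in the units of the state.
- monitor.read_state(): the state, without advancing time (a new reading comes with each control period).
- optics.read_camera(name): name is "scene" or "top" or "wrist"; returns a dict with "image" (420x560x3 uint8, blue, green, red), "fx", "fy", "cx", "cy" (pixels), "rvec" (rotation vector, rad) and "tvec" (3), from world to camera coordinates, as OpenCV has them. Camera axes: x right, y down, z forward; pixel columns grow to the right and rows downward; lengths in m; the calibration is good to about 2 mm. A picture is of the moment at which its call begins. There is no depth.
- robot.close_job(): hands the job in, once; it reports no verdict.
The state is a dict: "t": time; "q": joint angles; "dq": joint speeds; "joint_torque": joint torques, N m; "tool_pos": TCP position; "orientation": TCP orientation; "force": force on the tool from outside, world axes, zero at the start; "wrist_torque": the same for the moment, N m; "opening": finger opening in m.
Only numpy, scipy, OpenCV 4.12 (cv2) and the standard library are available. Lean on these libraries where they do the work, as an engineer would, in place of code of your own. Each camera call takes 0.05 s, during which the arm holds its last target.

## Working session

There is one attempt and no reset: what is moved stays moved. The work goes in short steps, Python scripts to look and compute and a shell command to move; the robot and the scene stay as the last step left them, time stands still between calls to the robot, and variables do not carry over. Pictures are saved under pics/ and viewed, and the job is handed in when it is done.

```bash
ls; mkdir -p pics
python3 - <<'E'
from plant import monitor, optics, robot
import cv2
s=monitor.read_state();print(s, robot.tip_extent)
for n in("scene","top","wrist"):
    c=optics.read_camera(n);cv2.imwrite(f"pics/{n}0.png",c["image"]);print(n,c["fx"],c["fy"],c["cx"],c["cy"],c["rvec"],c["tvec"])
E
```

```text
pics
{'t': 0.0, 'q': array([-1.43039175e+00,  1.31143372e-01,  1.48929272e+00, -2.20509003e-05,
        1.52298932e+00, -8.54248971e-02]), 'dq': array([-0.00178415,  0.00037121,  0.00055641, -0.00113899, -0.00016874,
        0.00042733]), 'joint_torque': array([-2.98180552e-03, -5.59842610e+01, -4.91761351e+01,  7.64313480e-02,
        3.48999817e-02, -1.46259340e-04]), 'tool_pos': array([ 0.13426964, -0.58420978,  0.22559068]), 'orientation': array([-0.23843056,  2.10386835, -2.09999407]), 'force': array([-0.36242887, -0.10284811,  0.13283307]), 'wrist_torque': array([ 0.00793847,  0.02991153, -0.00244134]), 'opening': 0.0927623706178063} 0.008
scene 434.0848702136859 434.0848702136859 286.1077264400868 212.86575087507973 [ 1.34571935  2.04042254 -0.9863195 ] [ 0.15269203 -0.35278413  1.27666335]
top 508.60730070586646 508.60730070586646 277.2073434430788 211.22947714337994 [ 2.17656847 -2.15412837  0.08400722] [0.06549973 0.55613457 0.96562197]
wrist 348.1172486219059 348.1172486219059 274.45021053092995 208.3533264002269 [-2.27695899  1.81249594  0.26053912] [-0.59961375 -0.03213765  0.39087763]
```

View pics/scene0.png

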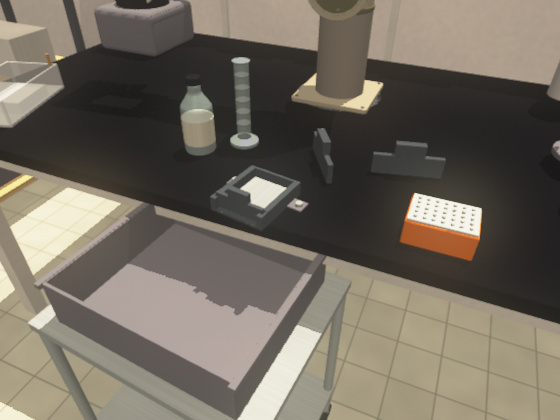

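View pics/top0.png

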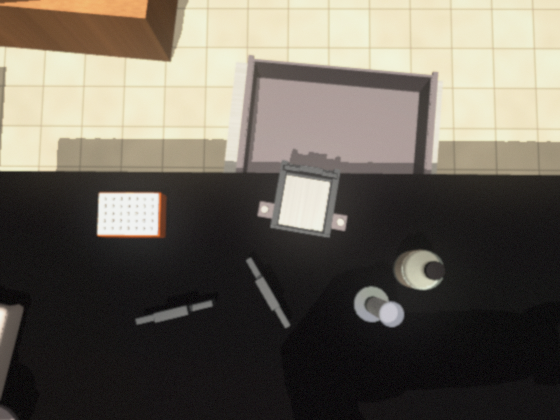

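View pics/wrist0.png

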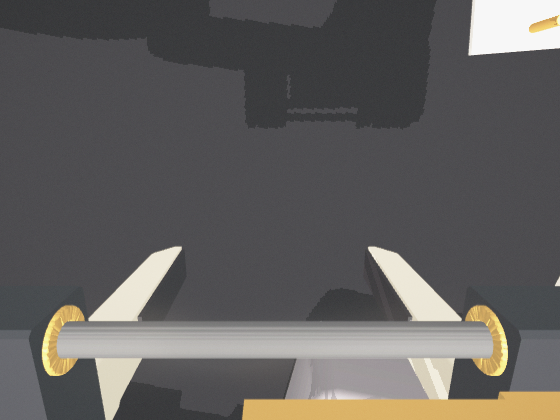

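```bash
cat > h.py <<'E'
import numpy as np,cv2
from plant import monitor, optics, robot
def ray(c,uv):
    R=cv2.Rodrigues(np.array(c["rvec"],float))[0];t=np.array(c["tvec"],float)
    d=R.T@np.array([(uv[0]-c["cx"])/c["fx"],(uv[1]-c["cy"])/c["fy"],1.]);return -R.T@t,d
def onz(c,uv,z):
    o,d=ray(c,uv);return o+d*(z-o[2])/d[2]
def proj(c,P):
    K=np.array([[c["fx"],0,c["cx"]],[0,c["fy"],c["cy"]],[0,0,1.]])
    return cv2.projectPoints(np.array(P,float).reshape(-1,3),np.array(c["rvec"],float),np.array(c["tvec"],float),K,None)[0][:,0]
def crop(img,x0,y0,x1,y1,k,fn,gamma=0.5):
    a=cv2.resize(img[y0:y1,x0:x1],None,fx=k,fy=k,interpolation=cv2.INTER_CUBIC)
    a=(255*(a/255.)**gamma).astype(np.uint8);cv2.imwrite(fn,a)
E
python3 - <<'E'
from h import *
c=optics.read_camera("top");s=optics.read_camera("scene")
import pickle;pickle.dump((c,s),open("cams0.pkl","wb"))
crop(c["image"],240,140,360,245,6,"pics/topcrop.png")
crop(s["image"],190,130,320,230,6,"pics/scenecrop.png")
for n,uv in dict(tipbox=(130,214),bottle=(434,270),cyl=(370,305),tabL=(290,155),gateA=(268,292),gateB=(175,312)).items(): print(n,onz(c,uv,0.03).round(3))
E
```

```text
tipbox [0.547 0.359 0.03 ]
bottle [ 0.445 -0.23   0.03 ]
cyl [ 0.377 -0.108  0.03 ]
tabL [0.666 0.047 0.03 ]
gateA [0.399 0.087 0.03 ]
gateB [0.359 0.265 0.03 ]
```

View pics/topcrop.png

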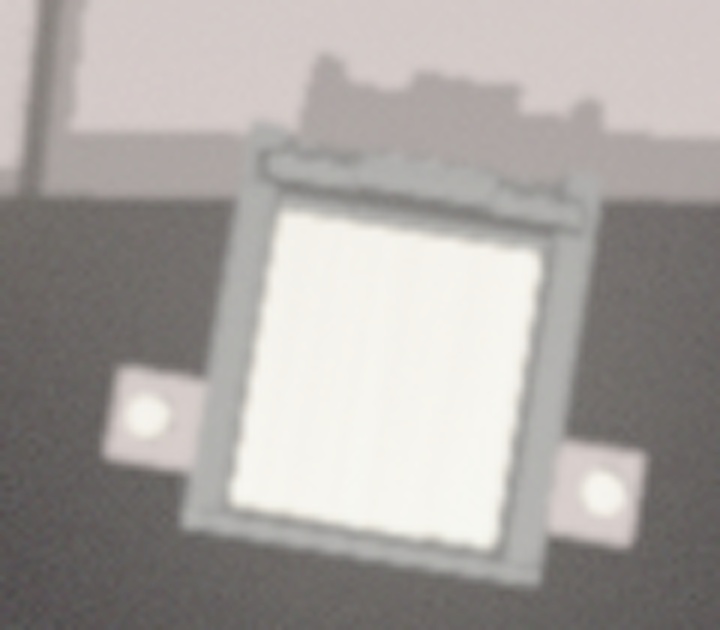

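View pics/scenecrop.png

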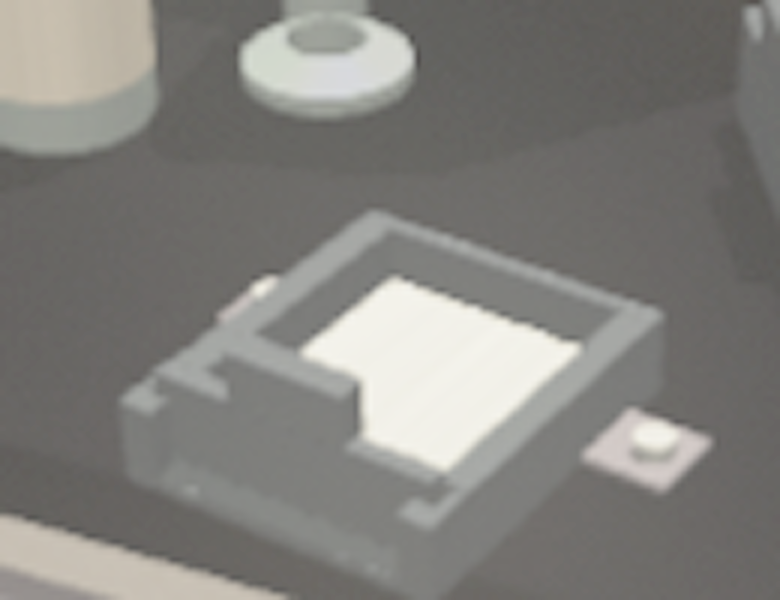

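Run:
```python
from h import *
import pickle;c,s=pickle.load(open("cams0.pkl","rb"))
f=lambda p:(240+(p[0]+.5)/6-.5,140+(p[1]+.5)/6-.5)
g=lambda p:(190+(p[0]+.5)/6-.5,130+(p[1]+.5)/6-.5)
P=[onz(c,f(p),0.03)[:2] for p in[(262,125),(602,178),(540,583),(183,527)]]
P=np.array(P);print(P.round(4))
print("edges",[np.linalg.norm(P[i]-P[(i+1)%4]).round(4) for i in range(4)])
yd=P[0]-P[1]+P[3]-P[2];xd=P[0]+P[1]-P[2]-P[3]
print("yaw",np.degrees([np.arctan2(-yd[0],yd[1]),np.arctan2(xd[1],xd[0])]))
yaw=np.mean([np.arctan2(-yd[0],yd[1]),np.arctan2(xd[1],xd[0])])
ex=np.array([np.cos(yaw),np.sin(yaw)])
mid=P.mean(0);org=mid-ex*0.0025;print("origin",org,"yaw",yaw)
# scene check
Q=np.array([onz(s,g(p),0.03)[:2] for p in[(412,525),(123,400),(378,210),(664,315)]]);print("scene +y? corners",Q.round(4))
ey=np.array([-ex[1],ex[0]])
# plate corners top z=.013
pc=np.array([onz(c,f(p),0.013)[:2] for p in[(280,208),(545,252),(497,552),(228,508)]])
print("plate in tray",((pc-org)@np.c_[ex,ey]).round(4), ((pc.mean(0)-org)@np.c_[ex,ey]).round(4))
print("tray gate pos",org+ex*.0555,"plate",pc.mean(0))
W=lambda x,y,z:[*(org+ex*x+ey*y),z]
pts=[W(x,y,.057) for x in(.0495,.0615) for y in(-.022,.022)]
for cam,n,x0,y0,x1,y1 in((c,"t",240,140,360,245),(s,"s",190,130,320,230)):
    pts2=pts+[W(a,b,.03) for a in(-.065,.07) for b in(-.058,.058)]
    im=cv2.resize(cam["image"][y0:y1,x0:x1],None,fx=6,fy=6,interpolation=cv2.INTER_CUBIC);im=(255*(im/255.)**.5).astype(np.uint8)
    for p in proj(cam,pts2): cv2.circle(im,(int((p[0]-x0+.5)*6),int((p[1]-y0+.5)*6)),4,(0,0,255),-1)
    cv2.imwrite(f"pics/ov_{n}.png",im)
# scale of tab in scene image & free place
for n,uv in dict(gA1=(250,260),gA2=(287,325),gB1=(137,322),gB2=(212,304)).items(): print(n,onz(c,uv,0.032).round(3))
```

```text
[[ 0.6554  0.0605]
 [ 0.6388 -0.0505]
 [ 0.5066 -0.0306]
 [ 0.5235  0.0847]]
edges [np.float64(0.1122), np.float64(0.1337), np.float64(0.1165), np.float64(0.1341)]
yaw [-8.43034133 -9.49959447]
origin [0.57857545 0.0163945 ] yaw -0.15646820712442527
scene +y? corners [[ 0.6603  0.0576]
 [ 0.6403 -0.0507]
 [ 0.5076 -0.0285]
 [ 0.5278  0.0847]]
plate in tray [[ 0.0457  0.0456]
 [ 0.0456 -0.0433]
 [-0.0551 -0.0434]
 [-0.0555  0.046 ]] [-0.0048  0.0012]
tray gate pos [0.63339745 0.0077459 ] plate [0.57399283 0.01833047]
gA1 [0.46  0.122 0.032]
gA2 [0.338 0.05  0.032]
gB1 [0.34  0.337 0.032]
gB2 [0.376 0.194 0.032]
```

View pics/ov_t.png

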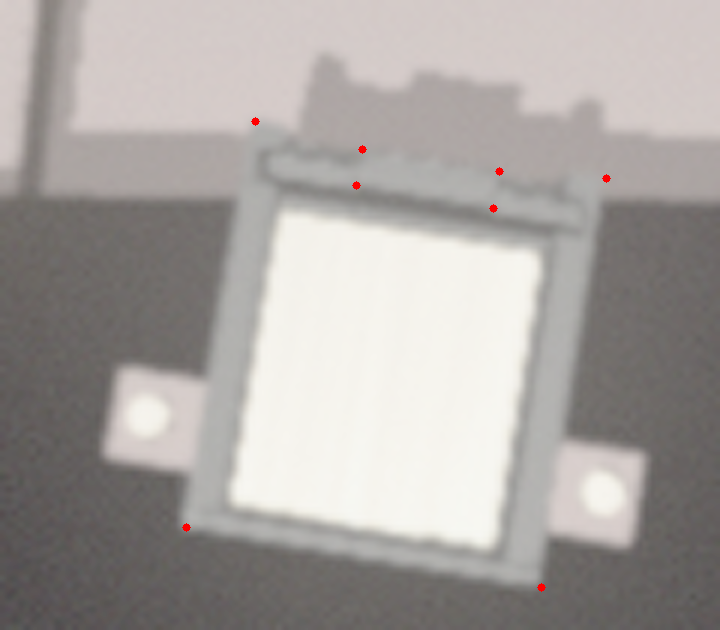

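View pics/ov_s.png

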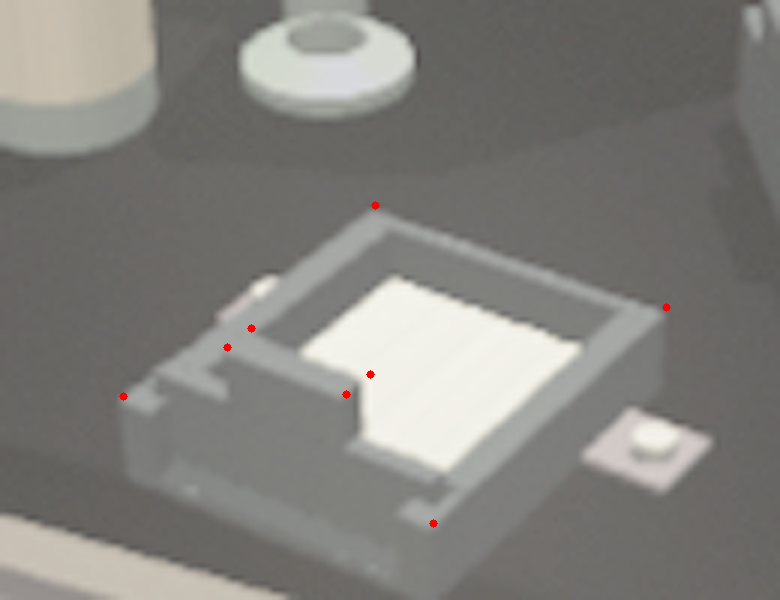

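```bash
cat >> h.py <<'E'
from scipy.spatial.transform import Rotation as Ro
def plan(tgt,yaw=-0.157,flip=None):
    s=monitor.read_state();R=Ro.from_rotvec(s["orientation"]).as_matrix();p=s["tool_pos"]
    print("t",round(s["t"],2),"p",p.round(4),"F",s["force"].round(2),"op",round(s["opening"],4));print("axes cols\n",R.round(3))
    for sg in(1,-1):
        z=sg*np.array([np.cos(yaw),np.sin(yaw),0]);y=np.array([0,0,-1.]);T=np.c_[np.cross(y,z),y,z]
        rv=Ro.from_matrix(R.T@T).as_rotvec()
        print("sg",sg,"turn",rv.round(3),"shift cur axes mm",(R.T@(np.array(tgt)-p)*1000).round(1),"shift in target axes",(T.T@(np.array(tgt)-p)*1000).round(1))
    print("q",s["q"].round(2))
E
python3 -c "
from h import *
plan([.634,.008,.35])
import pickle;c,s=pickle.load(open('cams0.pkl','rb'))
print(onz(s,(199,146),0),onz(s,(245,142),0),onz(c,(372,304),0.01))"
```

```text
t 0.25 p [ 0.1343 -0.5845  0.2261] F [-0.31 -0.13 -0.03] op 0.093
axes cols
 [[-0.975 -0.     0.224]
 [-0.224  0.001 -0.975]
 [-0.    -1.    -0.001]]
sg 1 turn [ 1.000e-03 -1.188e+00 -1.000e-03] shift cur axes mm [-619.7 -123.4 -465.7] shift in target axes [-663.3 -123.9  400.9]
sg -1 turn [1.000e-03 1.954e+00 1.000e-03] shift cur axes mm [-619.7 -123.4 -465.7] shift in target axes [ 663.3 -123.9 -400.9]
q [-1.43  0.13  1.49 -0.    1.52 -0.09]
[ 0.44106852 -0.20127934  0.        ] [ 0.3794688  -0.11265069  0.        ] [ 0.37756211 -0.11483723  0.01      ]
```

```bash
python3 -m inch '[[[0,-18,0,0,-0.17,0],[0,-18,0,0,-0.17,0],[0,-18,0,0,-0.17,0],[0,-18,0,0,-0.17,0],[0,-18,0,0,-0.17,0],[0,-18,0,0,-0.17,0],[0,-16,0,0,-0.168,0],[0,0,0,0,0,0]]]' 93 20; python3 -c "
from h import *
plan([.634,.008,.35])"
```

```text
t: 1.25
tool_pos: [0.1345, -0.5854, 0.3521]
orientation: [-1.132, 1.323, -1.327]
force: [-0.2, -0.6, -0.7]
opening: 0.093
t 1.25 p [ 0.1345 -0.5854  0.3521] F [-0.25 -0.59 -0.66] op 0.093
axes cols
 [[-0.157  0.     0.988]
 [-0.988 -0.003 -0.157]
 [ 0.003 -1.     0.001]]
sg 1 turn [-0.001 -0.001  0.003] shift cur axes mm [-664.6    0.7  399.9] shift in target axes [-664.2    2.1  400.6]
sg -1 turn [-4.000e-03  3.141e+00 -1.000e-03] shift cur axes mm [-664.6    0.7  399.9] shift in target axes [ 664.2    2.1 -400.6]
q [-1.43  0.11  1.28 -0.    1.75 -1.27]
```

```bash
python3 -m inch '[[[-44,0,26,0,0,0],[-44,0,26,0,0,0],[-44,0,26,0,0,0],[-44,0,26,0,0,0],[-44,0,26,0,0,0],[-44,0,26,0,0,0],[-44,0,26,0,0,0],[-44,0,26,0,0,0]]]';python3 -m inch '[[[-44,0,28,0,0,0],[-44,0,28,0,0,0],[-44,0,28,0,0,0],[-44,0,28,0,0,0],[-44,0,28,0,0,0],[-44,0,28,0,0,0],[-44,0,24,0,0,0],[0,0,0,0,0,0]]]'; python3 -c "
from h import *
plan([.634,.008,.12])
c=optics.read_camera('wrist');cv2.imwrite('pics/w1.png',c['image'])
t=optics.read_camera('top');cv2.imwrite('pics/t1.png',t['image'])
"
```

```text
t: 2.25
tool_pos: [0.3954, -0.2681, 0.3495]
orientation: [-1.128, 1.328, -1.327]
force: [0.7, 0.0, -0.3]
opening: 0.0926
t: 3.25
tool_pos: [0.6333, 0.0077, 0.3477]
orientation: [-1.133, 1.327, -1.322]
force: [0.3, -0.1, -0.6]
opening: 0.0928
t 3.25 p [0.6333 0.0077 0.3477] F [ 0.35 -0.1  -0.59] op 0.0928
axes cols
 [[-0.157 -0.003  0.988]
 [-0.988  0.001 -0.157]
 [-0.    -1.    -0.004]]
sg 1 turn [ 0.004 -0.001 -0.   ] shift cur axes mm [ -0.3 227.7   1.4] shift in target axes [ -0.4 227.7   0.6]
sg -1 turn [1.000e-03 3.141e+00 6.000e-03] shift cur axes mm [ -0.3 227.7   1.4] shift in target axes [  0.4 227.7  -0.6]
q [-0.07  0.21  1.18  0.    1.75  0.09]
```

View pics/w1.png

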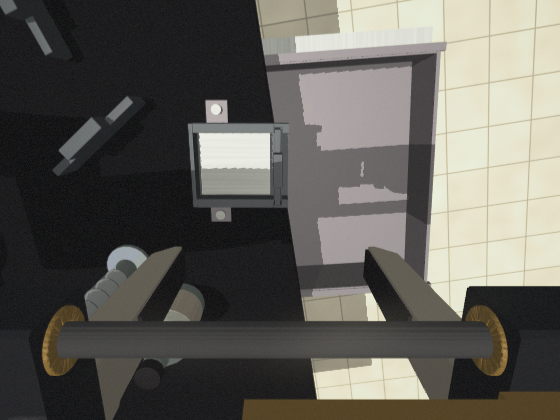

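Run:
```python
from h import *
c=optics.read_camera("wrist");im=c["image"]
org=np.array([.579,.0165]);y=-.157;ex=np.array([np.cos(y),np.sin(y)]);ey=np.array([-ex[1],ex[0]])
W=lambda a,b,z:[*(org+ex*a+ey*b),z]
pts=[W(a,b,.057) for a in(.0495,.0615) for b in(-.022,.022)]+[W(a,b,.03) for a in(-.065,.07) for b in(-.058,.058)]
x0,y0,k=180,110,6
o=cv2.resize(im[y0:y0+110,x0:x0+120],None,fx=k,fy=k,interpolation=cv2.INTER_CUBIC);o=(255*(o/255.)**.5).astype(np.uint8)
for p in proj(c,pts): cv2.circle(o,(int((p[0]-x0+.5)*k),int((p[1]-y0+.5)*k)),3,(0,0,255),-1)
cv2.imwrite("pics/ov_w.png",o)
```

```text
(no output)
```

View pics/ov_w.png

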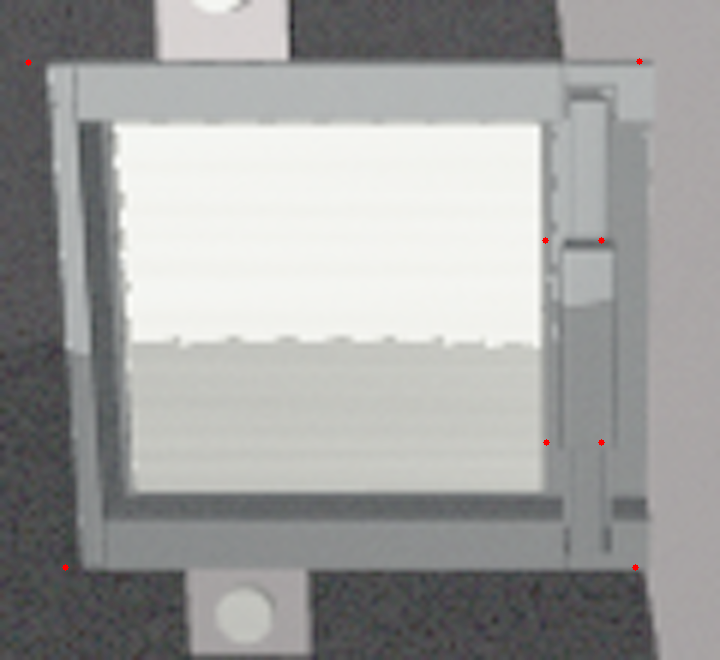

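```bash
python3 -m inch '[[[0,50,1,0,0,0],[0,50,1,0,0,0],[0,50,1,0,0,0],[0,50,0,0,0,0],[0,20,0,0,0,0],[0,0,0,0,0,0]]]' 60
python3 - <<'E'
from h import *
plan([.6358,.0076,.042])
c=optics.read_camera("wrist");im=c["image"]
org=np.array([.581,.0165]);y=-.157;ex=np.array([np.cos(y),np.sin(y)]);ey=np.array([-ex[1],ex[0]])
W=lambda a,b,z:[*(org+ex*a+ey*b),z]
pts=[W(a,b,.057) for a in(.0495,.0615) for b in(-.022,.022)]+[W(a,b,.03) for a in(-.065,.07) for b in(-.058,.058)]
o=(255*(im/255.)**.5).astype(np.uint8)
print(proj(c,pts).round(0))
for p in proj(c,pts): cv2.circle(o,(int(p[0]),int(p[1])),3,(0,0,255),-1)
cv2.imwrite("pics/w2.png",o)
E
```

```text
t: 4.15
tool_pos: [0.6346, 0.0034, 0.1299]
orientation: [-1.132, 1.327, -1.324]
force: [-0.1, 0.1, 0.3]
opening: 0.06
t 4.15 p [0.6346 0.0034 0.1299] F [-0.13  0.06  0.34] op 0.06
axes cols
 [[-0.158 -0.002  0.987]
 [-0.987  0.    -0.158]
 [ 0.    -1.    -0.002]]
sg 1 turn [ 0.002 -0.002  0.   ] shift cur axes mm [-4.4 87.9  0.7] shift in target axes [-4.4 87.9  0.6]
sg -1 turn [-0.00e+00  3.14e+00  3.00e-03] shift cur axes mm [-4.4 87.9  0.7] shift in target axes [ 4.4 87.9 -0.6]
q [-0.08  0.29  1.49 -0.    1.37  0.08]
[[266. 246.]
 [266. 185.]
 [283. 246.]
 [283. 185.]
 [127. 274.]
 [108. 129.]
 [292. 274.]
 [295. 128.]]
```

View pics/w2.png

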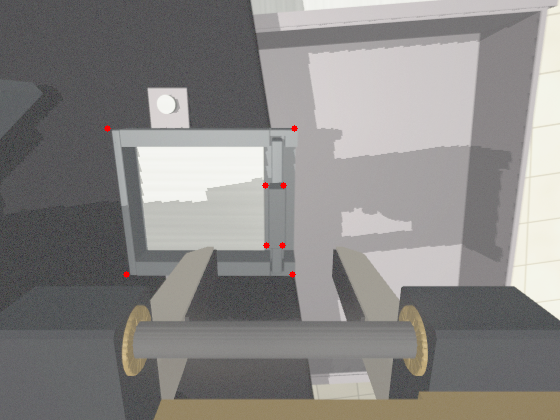

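```bash
python3 -m inch '[[[-4,25,1.5,0,0,0],[0,25,0,0,0,0],[0,20,0,0,0,0],[0,10,0,0,0,0],[0,6,0,0,0,0],[0,0,0,0,0,0]]]' 60 ; python3 -c "
from h import *
plan([.6358,.0076,.042])
c=optics.read_camera('wrist');cv2.imwrite('pics/w3.png',c['image'])
"
```

```text
t: 4.95
tool_pos: [0.6379, 0.0078, 0.0449]
orientation: [-1.131, 1.324, -1.324]
force: [0.2, -0.7, -0.3]
opening: 0.06
t 4.95 p [0.6379 0.0078 0.0449] F [ 0.17 -0.66 -0.28] op 0.06
axes cols
 [[-0.156  0.     0.988]
 [-0.988 -0.    -0.156]
 [-0.    -1.     0.   ]]
sg 1 turn [-0. -0. -0.] shift cur axes mm [ 0.5  2.9 -2. ] shift in target axes [ 0.5  2.9 -2. ]
sg -1 turn [ 0.     3.141 -0.   ] shift cur axes mm [ 0.5  2.9 -2. ] shift in target axes [-0.5  2.9  2. ]
q [-0.07  0.38  1.54  0.    1.22  0.09]
```

View pics/w3.png

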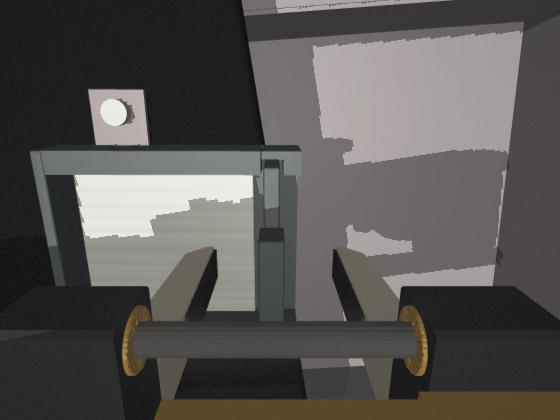

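```bash
python3 -m inch '[[[0,2,-1,0,0,0],[0,0,0,0,0,0]]]' 60 15;  python3 -m inch '[[[0,0,0,0,0,0],[0,0,0,0,0,0],[0,0,0,0,0,0],[0,0,0,0,0,0],[0,0,0,0,0,0],[0,0,0,0,0,0]]]' 0 25 ; python3 -c "
from h import *
plan([.6358,.0076,.042])
"
```

```text
t: 5.25
tool_pos: [0.6368, 0.008, 0.0429]
orientation: [-1.131, 1.324, -1.324]
force: [0.8, 0.8, 0.3]
opening: 0.0602
t: 6.0
tool_pos: [0.6367, 0.008, 0.0426]
orientation: [-1.131, 1.324, -1.324]
force: [0.4, -0.3, 0.0]
opening: 0.0117
t 6.0 p [0.6367 0.008  0.0426] F [ 0.39 -0.35  0.05] op 0.0117
axes cols
 [[-0.156 -0.     0.988]
 [-0.988  0.    -0.156]
 [-0.    -1.    -0.   ]]
sg 1 turn [ 0. -0. -0.] shift cur axes mm [ 0.5  0.6 -0.8] shift in target axes [ 0.5  0.6 -0.8]
sg -1 turn [0.    3.142 0.   ] shift cur axes mm [ 0.5  0.6 -0.8] shift in target axes [-0.5  0.6  0.8]
q [-0.07  0.38  1.54  0.    1.22  0.09]
```

Gripped at 11.7 mm, which matches the 12 mm tab. Lift straight up.

```bash
python3 -m inch '[[[0,-4,0,0,0,0],[0,-8,0,0,0,0],[0,-8,0,0,0,0],[0,-10,0,0,0,0],[0,-15,0,0,0,0],[0,-25,0,0,0,0],[0,-25,0,0,0,0],[0,0,0,0,0,0]]]'; python3 -c "
from h import *
plan([.54,.2,.15])
c=optics.read_camera('scene');cv2.imwrite('pics/s4.png',c['image'])
c=optics.read_camera('top');cv2.imwrite('pics/t4.png',c['image'])
"
```

```text
t: 7.0
tool_pos: [0.6388, 0.0078, 0.1414]
orientation: [-1.126, 1.319, -1.327]
force: [0.1, 0.7, -0.1]
opening: 0.0123
t 7.0 p [0.6388 0.0078 0.1414] F [ 0.08  0.72 -0.05] op 0.0123
axes cols
 [[-0.156  0.006  0.988]
 [-0.988 -0.    -0.156]
 [-0.001 -1.     0.006]]
sg 1 turn [-0.006  0.    -0.001] shift cur axes mm [-174.3   -9.3 -127.6] shift in target axes [-174.3   -8.6 -127.7]
sg -1 turn [-1.000e-03 -3.142e+00  9.000e-03] shift cur axes mm [-174.3   -9.3 -127.6] shift in target axes [174.3  -8.6 127.7]
q [-0.07  0.28  1.48  0.    1.38  0.09]
```

View pics/s4.png

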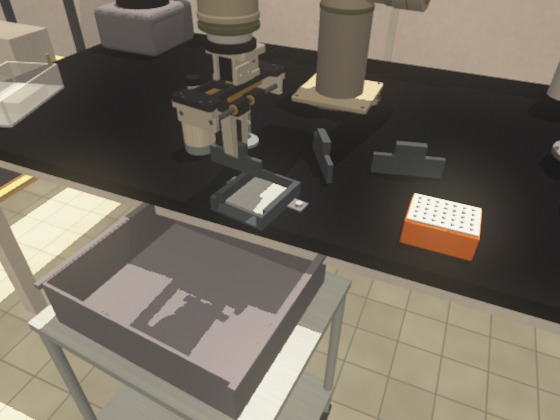

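View pics/t4.png

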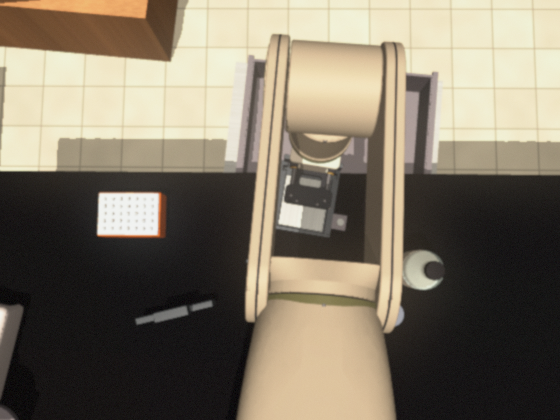

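```bash
python3 -m inch '[[[-25,0,-15,0,0,0],[-35,0,-26,0,0,0],[-35,0,-26,0,0,0],[-35,0,-26,0,0,0],[-30,0,-22,0,0,0],[-14,0,-12,0,0,0],[0,0,0,0,0,0]]]'; python3 -m inch '[[[0,30,0,0,0,0],[0,30,0,0,0,0],[0,20,0,0,0,0],[0,10,0,0,0,0],[0,6,0,0,0,0],[0,0,0,0,0,0],[0,0,0,0,0,0]]]';python3 -c "
from h import *
plan([.54,.2,.0376])
"
```

```text
t: 7.98
tool_pos: [0.5377, 0.2001, 0.1368]
orientation: [-1.133, 1.323, -1.323]
force: [0.2, 0.3, -0.8]
opening: 0.0119
t: 8.85
tool_pos: [0.5392, 0.1999, 0.0426]
orientation: [-1.129, 1.323, -1.324]
force: [0.4, 0.6, -0.4]
opening: 0.012
t 8.85 p [0.5392 0.1999 0.0426] F [ 0.39  0.57 -0.38] op 0.012
axes cols
 [[-0.156  0.002  0.988]
 [-0.988  0.    -0.156]
 [-0.001 -1.     0.001]]
sg 1 turn [-0.001  0.    -0.001] shift cur axes mm [-0.2  5.   0.7] shift in target axes [-0.2  5.   0.7]
sg -1 turn [-1.000e-03 -3.141e+00  2.000e-03] shift cur axes mm [-0.2  5.   0.7] shift in target axes [ 0.2  5.  -0.7]
q [ 0.27  0.23  1.73 -0.    1.18  0.42]
```

```bash
python3 -m inch '[[[0,3,0,0,0,0],[0,1.5,0,0,0,0],[0,0,0,0,0,0]]]'; python3 -m inch '[[[0,0,0,0,0,0],[0,0,0,0,0,0],[0,0,0,0,0,0],[0,0,0,0,0,0]]]' 40; python3 -m inch '[[[0,-10,0,0,0,0],[0,-20,0,0,0,0],[0,-30,0,0,0,0],[0,-30,0,0,0,0],[0,-20,0,0,0,0],[0,0,0,0,0,0]]]';python3 -c "
from h import *
c=optics.read_camera('scene');cv2.imwrite('pics/s5.png',c['image'])
c=optics.read_camera('wrist');cv2.imwrite('pics/w5.png',c['image'])
plan([.58,.0165,.15])
"
```

```text
t: 9.22
tool_pos: [0.5388, 0.1998, 0.0376]
orientation: [-1.13, 1.323, -1.324]
force: [-0.5, 0.0, 2.9]
opening: 0.0118
t: 9.72
tool_pos: [0.5384, 0.1996, 0.0371]
orientation: [-1.131, 1.324, -1.324]
force: [-0.1, 0.4, -0.3]
opening: 0.0398
t: 10.48
tool_pos: [0.54, 0.2001, 0.15]
orientation: [-1.126, 1.321, -1.325]
force: [0.8, -0.8, 0.2]
opening: 0.0399
t 10.57 p [0.5382 0.1996 0.1467] F [-0.37  0.74 -0.17] op 0.0402
axes cols
 [[-0.156 -0.     0.988]
 [-0.988 -0.    -0.156]
 [ 0.    -1.    -0.   ]]
sg 1 turn [ 0. -0.  0.] shift cur axes mm [174.3  -3.3  69.9] shift in target axes [174.3  -3.3  69.9]
sg -1 turn [-0.000e+00  3.142e+00  1.000e-03] shift cur axes mm [174.3  -3.3  69.9] shift in target axes [-174.3   -3.3  -69.9]
q [ 0.27  0.11  1.66 -0.    1.37  0.42]
```

View pics/s5.png

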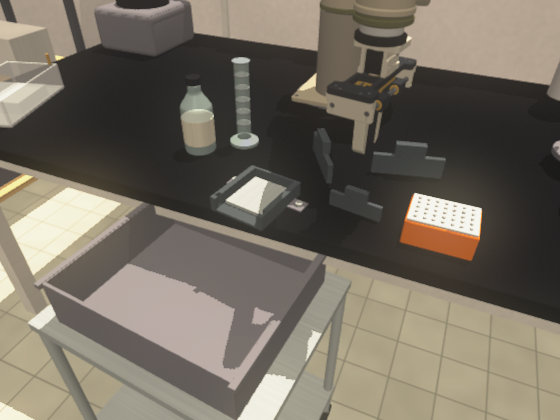

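View pics/w5.png

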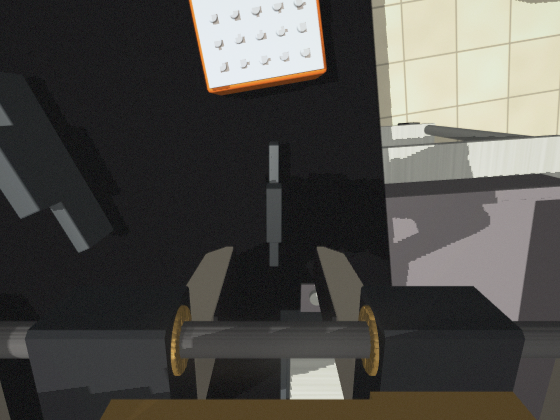

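```bash
python3 -m inch '[[[20,0,3,0,0,0],[35,0,9,0,0,0],[40,0,10,0,0,0],[40,0,10,0,0,0],[25,0,7,0,0,0],[14,0,3,0,0,0],[0,0,0,0,0,0]]]' 0 10; python3 -m inch '[[[0,30,0,0,0,0],[0,30,0,0,0,0],[0,20,0,0,0,0],[0,0,0,0,0,0]]]';python3 -c "
from h import *
plan([.553,.021,.03])
c=optics.read_camera('wrist');cv2.imwrite('pics/w6.png',c['image'])
c=optics.read_camera('scene');crop(c['image'],170,90,330,230,5,'pics/s6.png',.7)
"
```

```text
t: 11.45
tool_pos: [0.5522, 0.0202, 0.1464]
orientation: [-1.131, 1.326, -1.325]
force: [-0.5, 0.2, 0.3]
opening: 0.0005
t: 11.95
tool_pos: [0.5511, 0.022, 0.0652]
orientation: [-1.134, 1.326, -1.321]
force: [-0.3, -0.1, 0.0]
opening: 0.0007
t 11.95 p [0.5511 0.022  0.0652] F [-0.34 -0.14  0.04] op 0.0007
axes cols
 [[-0.156 -0.004  0.988]
 [-0.988  0.    -0.156]
 [ 0.    -1.    -0.004]]
sg 1 turn [0.004 0.001 0.   ] shift cur axes mm [ 0.7 35.2  2.1] shift in target axes [ 0.7 35.2  2. ]
sg -1 turn [ 0.    -3.141 -0.006] shift cur axes mm [ 0.7 35.2  2.1] shift in target axes [-0.7 35.2 -2. ]
q [-0.05  0.14  1.78  0.    1.22  0.1 ]
```

View pics/w6.png

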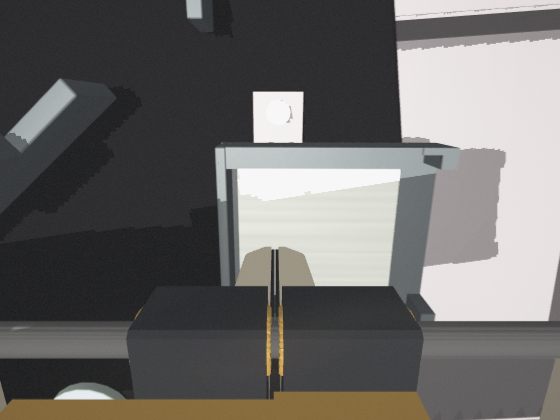

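```bash
python3 -c "
import cv2;print(cv2.imread('pics/s6.png').shape)"
```

```text
(700, 800, 3)
```

View pics/s6.png

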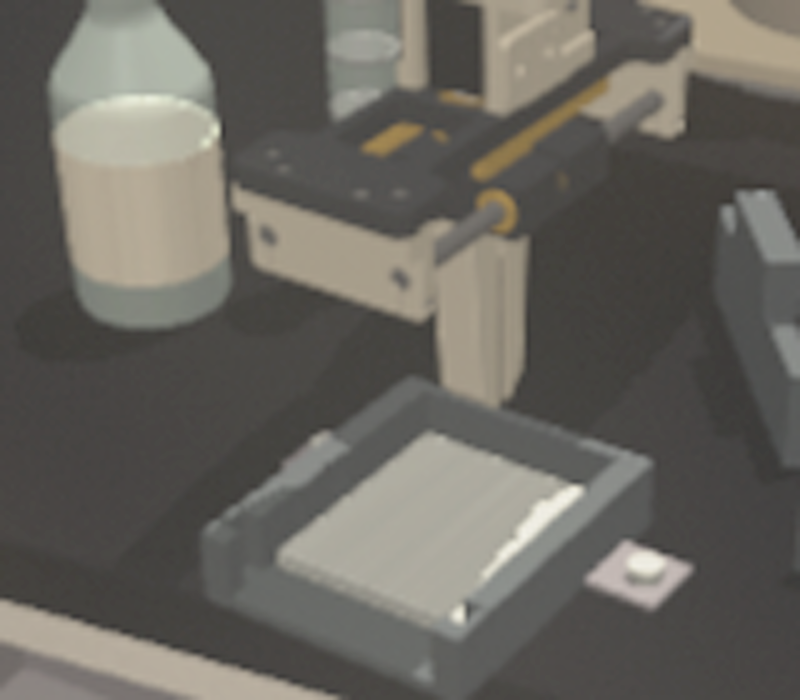

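```bash
python3 -m inch '[[[0,20,3,0,0,0],[0,12,1,0,0,0],[0,3,0,0,0,0],[0,0,0,0,0,0],[0,0,0,0,0,0]]]'; python3 -m inch '[[[0,2,0,0,0,0],[0,0,0,0,0,0]]]';python3 -m inch '[[[0,2,0,0,0,0],[0,0,0,0,0,0]]]'
```

```text
t: 12.68
tool_pos: [0.5571, 0.0206, 0.0326]
orientation: [-1.13, 1.323, -1.324]
force: [0.4, 0.1, 0.1]
opening: 0.0003
t: 12.92
tool_pos: [0.5568, 0.0206, 0.0302]
orientation: [-1.131, 1.324, -1.324]
force: [-0.2, -0.0, 0.4]
opening: 0.0008
t: 13.18
tool_pos: [0.5565, 0.0206, 0.0279]
orientation: [-1.131, 1.324, -1.324]
force: [0.1, 1.0, -0.3]
opening: 0.0009
```

```bash
python3 -m inch '[[[0,2,0,0,0,0],[0,0,0,0,0,0]]]';python3 -m inch '[[[0,1.5,0,0,0,0],[0,0,0,0,0,0]]]';python3 -m inch '[[[0,1,0,0,0,0],[0,0,0,0,0,0]]]';python3 -m inch '[[[0,0.6,0,0,0,0],[0,0,0,0,0,0]]]'
```

```text
t: 13.42
tool_pos: [0.5565, 0.0207, 0.0259]
orientation: [-1.131, 1.324, -1.324]
force: [-0.4, -0.2, -0.0]
opening: 0.0002
t: 13.68
tool_pos: [0.5566, 0.0207, 0.0245]
orientation: [-1.131, 1.324, -1.324]
force: [-0.0, 0.2, -0.9]
opening: 0.0006
t: 13.92
tool_pos: [0.5566, 0.0206, 0.0235]
orientation: [-1.131, 1.324, -1.324]
force: [0.3, 0.2, -0.4]
opening: 0.0007
t: 14.18
tool_pos: [0.5567, 0.0206, 0.023]
orientation: [-1.131, 1.324, -1.324]
force: [0.5, 0.6, 0.5]
opening: 0.0005
```

```bash
python3 -m inch '[[[0,0.6,0,0,0,0],[0,0,0,0,0,0]]]';python3 -m inch '[[[0,0.5,0,0,0,0],[0,0,0,0,0,0]]]';python3 -m inch '[[[0,0.4,0,0,0,0],[0,0,0,0,0,0]]]'
```

```text
t: 14.42
tool_pos: [0.5566, 0.0206, 0.0224]
orientation: [-1.131, 1.324, -1.324]
force: [0.1, 0.6, -0.6]
opening: 0.0004
t: 14.68
tool_pos: [0.5567, 0.0206, 0.0219]
orientation: [-1.131, 1.324, -1.324]
force: [-0.2, 0.7, 0.4]
opening: 0.0001
t: 14.92
tool_pos: [0.5567, 0.0206, 0.0215]
orientation: [-1.131, 1.324, -1.324]
force: [-1.0, 0.3, 0.7]
opening: 0.0006
```

```bash
python3 -m inch '[[[0,0.4,0,0,0,0],[0,0,0,0,0,0]]]';python3 -m inch '[[[0,0.4,0,0,0,0],[0,0,0,0,0,0]]]';python3 -m inch '[[[0,0.3,0,0,0,0],[0,0,0,0,0,0]]]'
```

```text
t: 15.18
tool_pos: [0.5568, 0.0206, 0.0213]
orientation: [-1.131, 1.324, -1.324]
force: [-1.5, -0.5, 2.0]
opening: 0.0006
t: 15.42
tool_pos: [0.5568, 0.0206, 0.0213]
orientation: [-1.131, 1.324, -1.324]
force: [-2.9, -0.3, 6.7]
opening: 0.0007
t: 15.68
tool_pos: [0.557, 0.0207, 0.0213]
orientation: [-1.131, 1.324, -1.324]
force: [-4.3, 0.0, 7.7]
opening: 0.0003
```

```bash
python3 -m inch '[[[0,-0.15,0.5,0,0,0],[0,0,1,0,0,0],[0,0,1,0,0,0]]]'; python3 -m inch '[[[0,0,1,0,0,0],[0,0,1,0,0,0],[0,0,1,0,0,0]]]'
```

```text
t: 16.05
tool_pos: [0.5594, 0.0203, 0.0213]
orientation: [-1.131, 1.324, -1.324]
force: [-2.8, 0.8, 7.1]
opening: 0.0002
t: 16.42
tool_pos: [0.5624, 0.0199, 0.0213]
orientation: [-1.131, 1.324, -1.324]
force: [-3.3, 1.1, 7.3]
opening: 0.0006
```

```bash
python3 -m inch '[[[0,0,1.5,0,0,0],[0,0,1.5,0,0,0],[0,0,1.5,0,0,0]]]'; python3 -c "
from h import *
c=optics.read_camera('scene');crop(c['image'],180,130,320,230,5,'pics/s7.png',.6)
"
```

```text
t: 16.8
tool_pos: [0.5669, 0.0192, 0.0213]
orientation: [-1.13, 1.324, -1.324]
force: [-3.0, 0.0, 7.4]
opening: 0.0005
```

View pics/s7.png

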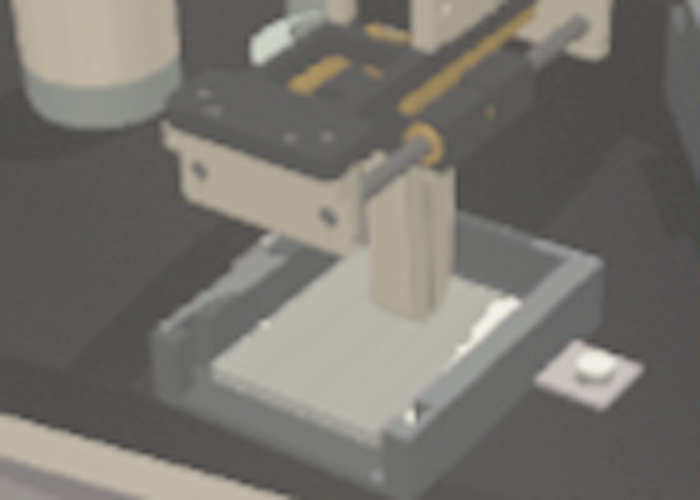

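```bash
python3 -m inch '[[[0,0,2,0,0,0],[0,0,2,0,0,0],[0,0,2,0,0,0],[0,0,2,0,0,0]]]'; python3 -m inch '[[[0,0,2.5,0,0,0],[0,0,2.5,0,0,0],[0,0,2.5,0,0,0],[0,0,2.5,0,0,0],[0,0,2.5,0,0,0]]]'
```

```text
t: 17.35
tool_pos: [0.5748, 0.0179, 0.0213]
orientation: [-1.131, 1.324, -1.324]
force: [-3.2, 0.3, 6.8]
opening: 0.0008
t: 17.98
tool_pos: [0.5871, 0.016, 0.0213]
orientation: [-1.131, 1.324, -1.324]
force: [-2.8, 0.4, 7.3]
opening: 0.0004
```

```bash
python3 -m inch '[[[0,0,2.5,0,0,0],[0,0,2.5,0,0,0],[0,0,2.5,0,0,0],[0,0,2.5,0,0,0],[0,0,2.5,0,0,0],[0,0,2.5,0,0,0]]]'; python3 -c "
from h import *
c=optics.read_camera('scene');crop(c['image'],180,130,320,230,5,'pics/s8.png',.6)
"
```

```text
t: 18.73
tool_pos: [0.6019, 0.0136, 0.0213]
orientation: [-1.131, 1.324, -1.324]
force: [-2.7, 1.4, 6.8]
opening: 0.0006
```

View pics/s8.png

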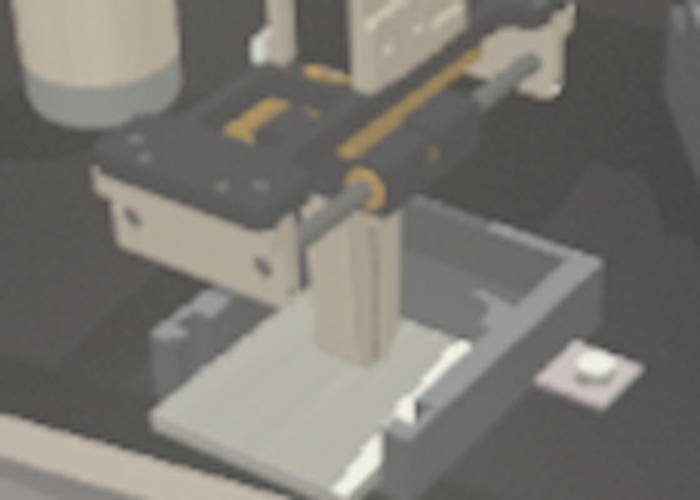

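```bash
python3 -m inch '[[[0,0,2.5,0,0,0],[0,0,2.5,0,0,0],[0,0,2.5,0,0,0],[0,0,2.5,0,0,0],[0,0,2.5,0,0,0],[0,0,2.5,0,0,0],[0,0,2.5,0,0,0]]]'; python3 -m inch '[[[0,0,2.5,0,0,0],[0,0,2.5,0,0,0],[0,0,2.5,0,0,0],[0,0,2.5,0,0,0]]]'; python3 -c "
from h import *
c=optics.read_camera('scene');crop(c['image'],180,130,320,230,5,'pics/s9.png',.6)
"
```

```text
t: 19.65
tool_pos: [0.6192, 0.0109, 0.0213]
orientation: [-1.131, 1.324, -1.324]
force: [-3.5, 1.1, 6.6]
opening: 0.0004
t: 20.15
tool_pos: [0.6291, 0.0093, 0.0213]
orientation: [-1.131, 1.324, -1.324]
force: [-3.1, 1.3, 7.1]
opening: 0.0004
```

View pics/s9.png

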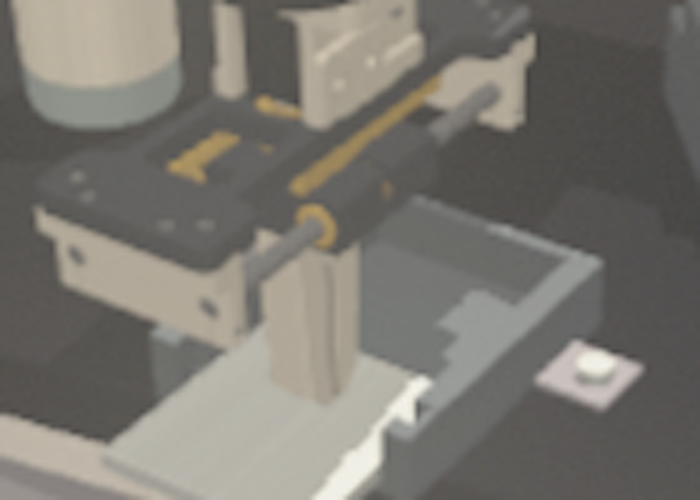

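```bash
python3 -m inch '[[[0,0,2.5,0,0,0],[0,0,2.5,0,0,0],[0,0,2.5,0,0,0],[0,0,1.5,0,0,0],[0,0,0,0,0,0]]]'; python3 -m inch '[[[0,-25,0,0,0,0],[0,-50,0,0,0,0],[0,-50,0,0,0,0],[0,-50,0,0,0,0],[0,0,0,0,0,0],[0,0,0,0,0,0],[0,0,0,0,0,0],[0,0,0,0,0,0]]]'; python3 -c "
from h import *
c=optics.read_camera('scene');cv2.imwrite('pics/s10.png',c['image'])
"
```

```text
t: 20.82
tool_pos: [0.6382, 0.0079, 0.0214]
orientation: [-1.13, 1.323, -1.324]
force: [-2.7, -0.3, 6.0]
opening: 0.0007
t: 21.82
tool_pos: [0.6368, 0.0079, 0.1936]
orientation: [-1.133, 1.326, -1.323]
force: [0.1, -0.0, -0.5]
opening: 0.0002
```

View pics/s10.png

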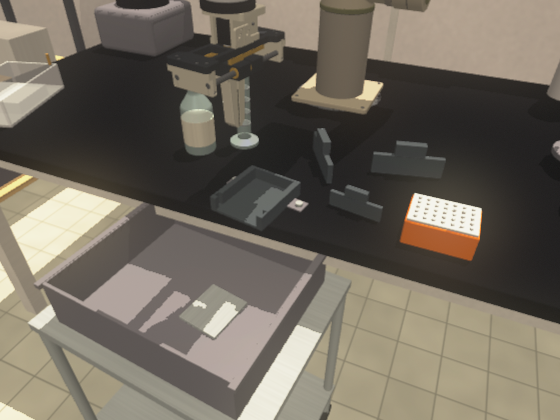

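```bash
python3 -m inch '[[[0,-20,0,0,0,0],[0,0,0,0,0,0],[0,0,0,0,0,0],[0,0,0,0,0,0],[0,0,0,0,0,0],[0,0,0,0,0,0]]]'; python3 -c "
from h import *
a=cv2.imread('pics/s10.png');c=optics.read_camera('scene');b=c['image']
d=cv2.absdiff(a,b).max(2)[270:360,170:260];e=cv2.absdiff(a,b).max(2)[180:225,320:390]
print('diff tub',d.max(),(d>25).sum(),'gate',e.max(),(e>25).sum())
print('plate on tub floor',onz(c,(213,312),-.155).round(3))
t=optics.read_camera('top')
for n,p in (('gate scene base',(357,212)),('bottle',(199,146)),('cyl',(245,142))): print(n,onz(c,p,0).round(3))
s=monitor.read_state();print(s['t'],s['force'],s['tool_pos'])
cv2.imwrite('pics/t11.png',t['image'])
robot.close_job()
"
```

```text
t: 22.62
tool_pos: [0.6375, 0.0078, 0.2153]
orientation: [-1.131, 1.324, -1.324]
force: [-0.1, 0.3, -0.1]
opening: 0.0002
diff tub 83 248 gate 4 0
plate on tub floor [ 0.748 -0.    -0.155]
gate scene base [0.536 0.205 0.   ]
bottle [ 0.441 -0.201  0.   ]
cyl [ 0.379 -0.113  0.   ]
22.725 [-0.45323518  0.70094905 -0.46052701] [0.63760534 0.00781012 0.21537926]
the job is handed in; nothing more can be done
```

View pics/t11.png

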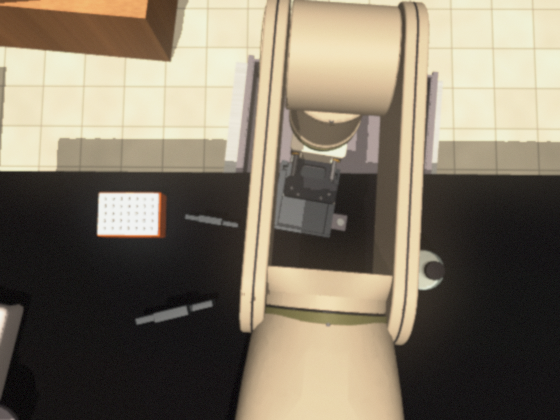

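The gate is out of the tray and standing on the bench, and the plate is lying in the wash tub. I handed the job in at about t = 22.7 s. I have no verdict back, and one of my last checks did not come out clean.

**What I did:** I gripped the gate's tab (the jaws stopped at about 12 mm, matching the tab), lifted it straight up and stood it on the bench on the tray's +y side, near (0.54, 0.20). With the jaws closed I then pressed on the plate at about 7 N and slid it about 80 mm towards the mouth. The highest force I read was 7.7 N. When I lifted off, the plate tipped into the tub.

**Last checks:**
- **Plate:** the scene picture shows it flat in the tub, near (0.75, 0.00).
- **Gate:** it is standing on the bench and did not change between the last two scene pictures.
- **Tip box, bottle and cylinder:** the tip box is at the same pixels as at the start. The bottle and cylinder look unmoved in the scene picture, but I did not measure them again; the final bottle and cylinder figures reuse the starting pixels. In the last top view the arm hides the cylinder.
- **Robot:** the tool force is within noise and the gripper is well clear of everything, at z = 0.215.

**Check that disagreed:** comparing the two tub pictures to confirm the plate was at rest showed 248 changed pixels. I put this down to the gripper's shadow, because the arm rose 20 mm between the pictures. The hand-in was in the same script, so I did not confirm this separately.

The cameras also disagreed by about 3 to 4 mm on where the tray stood. I settled that by centring the jaws on the tab in the close-up wrist view.

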